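Gauge two spare sleeves for a vacuum cleaner's cord reel

TASK

Take the scraper block and wipe the three brass crumbs off the gauge plate with it, not with the fingers, then set the scraper aside on the table. Then try the two brass sleeves on the stepped pin one at a time, sliding each down until it stops, and put each away before trying the other: the one that goes all the way down to the plate is good, so stand it upright on the bare end of the plate; the one that stops on the pin's shoulder goes in the grey scrap box. Leave the bearing, jar, mug, lamp and reel where they are.

Things in the scene. Friction and masses are not known exactly. Their poses are not given: they have to be found in the camera images.
- gauge: fixed steel gauge plate lying on the table, 120 (x) x 200 (y) x 12 mm thick, with an upright stepped gauge pin near its -y end and the rest of it bare. Origin: centre of the plate's underside; z up, its top is at z = 12 mm. Turned up to 0.35 rad either way about vertical
- pin_foot (a point): foot of the gauge pin, on the plate's top at x = 0, y = -60 mm; axes as the plate's. Pin: 18 mm thick up to 18 mm, a conical shoulder narrowing to 13 mm at 21 mm, 13 mm thick up to 45 mm, then a taper to a 6 mm tip at 53 mm. A 21 mm bore goes right down (sleeve's underside at 0); a 16 mm bore stops on the shoulder (underside about 19 mm up)
- bare_end (a point): middle of the bare end of the plate, on its top surface, at x = 0, y = +50 mm of the plate
- sleeve_a: plain brass sleeve standing upright, 36 mm outside diameter, 34 mm high, with a straight bore right through. One of the two sleeves has a 21 mm bore, the other a 16 mm bore; which is which is for the pin to show. Origin: centre of its underside, z along the bore
- sleeve_b: plain brass sleeve standing upright, 36 mm outside diameter, 34 mm high, with a straight bore right through. One of the two sleeves has a 21 mm bore, the other a 16 mm bore; which is which is for the pin to show. Origin: centre of its underside, z along the bore
- scraper: scraper block standing on its blade: black blade 90 mm long (y), 10 mm thick (x), 32 mm high, below a wooden grip 70 mm long (y), 24 mm thick (x), from 32 to 61 mm above the blade's lower edge. Origin: middle of the blade's lower edge, z up
- scrap_box: grey open scrap box, fixed, 130 x 130 mm and 45 mm high, walls 4 mm, floor 4 mm. Origin: centre of its underside
- chip1: brass crumb of a broken sleeve, a bent shard about 13 x 12 mm and 12 mm high, lying on the bare end of the gauge plate. Origin: its centre
- chip2: brass crumb of a broken sleeve, a bent shard about 13 x 12 mm and 12 mm high, lying on the bare end of the gauge plate. Origin: its centre
- chip3: brass crumb of a broken sleeve, a bent shard about 13 x 12 mm and 12 mm high, lying on the bare end of the gauge plate. Origin: its centre
- reel: black cord reel, a flanged spool 120 mm across, 42 mm high; not part of the job. Origin: centre of its underside
- mug: white mug 76 mm across, 85 mm high; not part of the job. Origin: centre of its underside
- lamp: black and yellow hand lamp lying down, 160 x 45 x 40 mm; not part of the job. Origin: centre of its underside
- jar: small glass jar with steel lid, 52 mm across, 60 mm high; not part of the job. Origin: centre of its underside
- bearing: plain steel bearing, 22 mm across, 9 mm high, standing among the sleeves; not part of the job. Origin: centre of its underside
Things that resemble listed ones, but are neither listed nor needed, are in the scene too. Leave any black or turquoise look-alike of the sleeve_a alone.

How it is judged:
By the outcome, as a careful person would: the job done as asked, in the order asked, and still so for the second after the job is handed in, with the robot touching nothing.
It also fails if it takes over 72 s, if anything falls off the work surface, if the arm or the gripper's body presses on something with over 40 N, if the wrist force passes 120 N, or if a joint passes its speed limit or range.

ROBOT

A 6-joint arm with a two-finger parallel gripper is mounted at the origin on the work surface. World frame = base frame: x ahead of the robot, y to its left, z up, the work surface at z = 0. Lengths are in m, angles in rad, forces in N, time in s.
With the tool pointing down it reaches from about 0.275 to 0.75 m from the base axis. Payload 10.2 kg.
Tool frame: the origin (TCP) lies at the very end of the fingers, on their centre line; the grasp point (between the pads) lies 19 mm behind it; z points along the fingers, y is the line along which they close (so a half turn about z gives the same grasp; the last joint's range is limited). The gripper opens to 88 mm and grips with 3 to 60 N. Pads are 18 mm wide; open, the fingers measure 123 mm over their backs; the gripper's body (75 mm by 187 mm) begins 45 mm behind the grasp point.
Start: joints at [-1.441, 0.313, 1.498, -0, 1.331, -0.223], TCP at [0.181, -0.493, 0.239] pointing down, gripper open.
Joint ranges: [-2.94, 2.94], [-0.97, 2.17], [0.19, 2.56], [-1.23, 4.37], [0.02, 3.11], [-2.88, 2.88]. Speed limits (rad/s): [2.39, 2.39, 3.01, 3.14, 3.14, 3.14].

INTERFACE

Orientations are given as a unit quaternion [x, y, z, w].
In Python, from bench import manip gives the robot as it stands.
- The arm moves only by the shell command python3 -m crank 'ROWS' [FORCE]. ROWS is JSON, a list of rows, each a list of 3 entries, a list of its own where there are three numbers: the shift along the tool's x, y, z normalised to -1 to 1, where 1 is 0.1 m, then the turn about the tool's z normalised to -1 to 1, where 1 is 60 degrees, then the opening, from 0 (shut) to 1 (fully open). A call has exactly 5 rows; each row shifts and turns the commanded pose from where the row before left it, along the tool's axes as they then stand; what a row does not reach is not made up. A row lasts 1/8 s, in which the tool goes at most 62.5 mm and 10.7 degrees, less where a joint would pass 70% of its speed; a pose out of reach is approached as far as the arm can. A call with a number of a shift or a turn outside -1 to 1 is refused whole. A call with a gripper value outside its range is refused whole. The fingers move at their own pace and stop on an object; FORCE is the grip in N (left out, the last holds). Time passes only in rows, so rows that do not move let the fingers close, or fill a call up. It gives the time, the measured TCP pose, the force, the opening and the grip force at its end, in the units of the state.
- manip.observe(): the state, without advancing time (a new reading comes with each control period).
- manip.capture(name): name is "side" or "top"; returns a dict with "pixels" (420x560x3 uint8, red, green, blue), "fx", "fy", "cx", "cy" (pixels), "extrinsics" (4x4, takes a point from world to camera coordinates). Camera axes: x right, y down, z forward; pixel columns grow to the right and rows downward; lengths in m; the calibration is good to about 2 mm. A picture is of the moment at which its call begins. There is no depth.
- manip.finish_job(): hands the job in; it is judged then, once.
The state is a dict: "clock": time; "q": joint angles; "qvel": joint speeds; "effort": joint torques, N m; "ee_pos": TCP position; "ee_rot": TCP orientation; "force": force on the tool from outside, world axes, zero at the start; "wrist_torque": the same for the moment, N m; "finger_gap": opening from 0.0 (shut) to 1.0 (fully open); "finger_force": force on a finger pad.
Only numpy, scipy, OpenCV 4.12 (cv2) and the standard library are available. Lean on these libraries where they do the work, as an engineer would, in place of code of your own. Each camera call takes 0.05 s, during which the arm holds its last target. There are 200 camera calls.

## Working session

There is one attempt and no reset: what is moved stays moved. The work goes in short steps, Python scripts to look and compute and a shell command to move; the robot and the scene stay as the last step left them, time stands still between calls to the robot, and variables do not carry over. Pictures are saved under pics/ and viewed, at most 10 in all, crops included, and the job is handed in when it is done.

```bash
mkdir -p pics; python3 - <<'E'
from bench import manip
import cv2,numpy as np,json
for n in("side","top"):
    c=manip.capture(n); np.savez(f"pics/{n}0.npz",**c)
    cv2.imwrite(f"pics/{n}0.png",c["pixels"][:,:,::-1])
    print(n,c["fx"],c["cx"],c["cy"],np.round(c["extrinsics"],3).tolist())
print(manip.observe())
E
```

```text
side 427.3143645880884 280.4458750488361 207.95133165395018 [[0.959, -0.283, -0.016, -0.548], [-0.197, -0.624, -0.756, 0.172], [0.204, 0.728, -0.654, 1.051], [0.0, 0.0, 0.0, 1.0]]
top 489.09801629249796 279.17796192868883 205.45802358926335 [[-0.021, -1.0, 0.002, 0.042], [-0.989, 0.02, -0.146, 0.585], [0.146, -0.005, -0.989, 1.07], [0.0, 0.0, 0.0, 1.0]]
{'clock': 0.1, 'q': array([-1.44138140e+00,  3.13355720e-01,  1.49832556e+00,  3.38585997e-05,
        1.33097641e+00, -2.23367422e-01]), 'qvel': array([-0.00055851,  0.00172065, -0.0018923 , -0.00083021, -0.00243366,
       -0.00021346]), 'effort': array([ 2.24671960e-03, -4.02810931e+01, -2.52642739e+01,  6.94653438e-02,
        3.42680910e-02, -5.86006081e-05]), 'ee_pos': array([ 0.18137856, -0.49245778,  0.23825129]), 'ee_rot': array([ 9.84483939e-01,  1.75473903e-01,  4.14309461e-05, -5.31157021e-04]), 'force': array([-0.27827328,  0.13117289,  0.88631249]), 'wrist_torque': array([0.0297756 , 0.05405558, 0.05574497]), 'finger_force': 0.0, 'finger_gap': 1.0003616233896597}
```

View pics/top0.png

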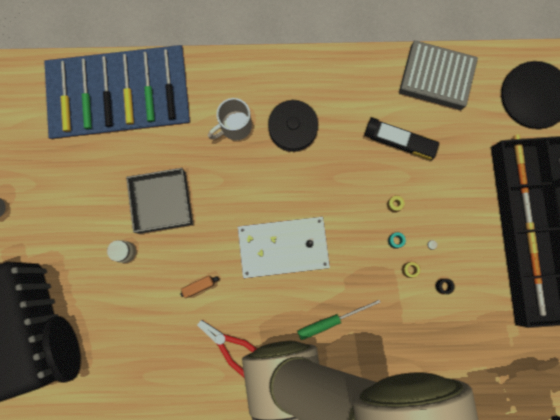

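View pics/side0.png

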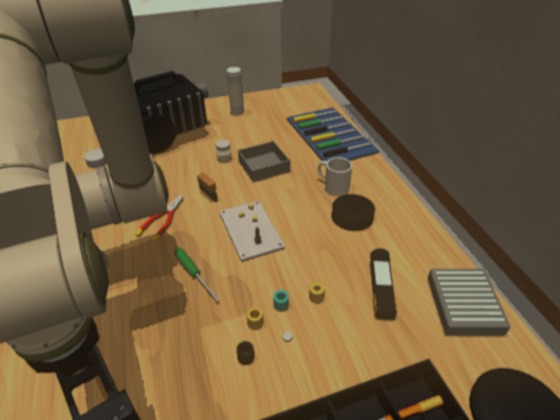

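The top view shows the plate around (284,247), with the pin at (310,243) and crumbs at (250,240), (274,240) and (261,253). The scraper is at (199,286) and the box at (160,201).

Ring candidates are brass (397,204), brass (411,269), turquoise (398,240), black (445,286) and the bearing (432,244). The two brass ones fit as the sleeves. The brown block at (199,286) is the only scraper-like thing.

```bash
cat > h.py <<'E'
import numpy as np,cv2
from bench import manip
def load(n,k): return dict(np.load(f"pics/{n}{k}.npz"))
def shoot(n,k):
    c=manip.capture(n); np.savez(f"pics/{n}{k}.npz",**c); return c
def ray(c,p):
    E=np.array(c["extrinsics"]);R=E[:3,:3];o=-R.T@E[:3,3]
    d=R.T@np.array([(p[0]-c["cx"])/c["fx"],(p[1]-c["cy"])/c["fy"],1]);return o,d/np.linalg.norm(d)
def plane(c,p,z):
    o,d=ray(c,p);return o+d*(z-o[2])/d[2]
def tri(c1,p1,c2,p2):
    a,u=ray(c1,p1);b,v=ray(c2,p2)
    s=np.linalg.lstsq(np.c_[u,-v],b-a,rcond=None)[0]
    P,Q=a+s[0]*u,b+s[1]*v;return (P+Q)/2,np.linalg.norm(P-Q)
def proj(c,P):
    q=np.array(c["extrinsics"])[:3]@np.r_[P,1];return np.array([c["fx"]*q[0]/q[2]+c["cx"],c["fy"]*q[1]/q[2]+c["cy"]])
def blobs(c,lo,hi,box,amin=8):
    x0,y0,x1,y1=box
    m=cv2.inRange(cv2.cvtColor(c["pixels"],cv2.COLOR_RGB2HSV),lo,hi)
    z=np.zeros_like(m);z[y0:y1,x0:x1]=m[y0:y1,x0:x1]
    k=cv2.findContours(z,cv2.RETR_EXTERNAL,cv2.CHAIN_APPROX_NONE)[0]
    return sorted([q for q in k if cv2.contourArea(q)>=amin],key=cv2.contourArea,reverse=True)
E
python3 - <<'E'
from h import *
t,s=load("top",0),load("side",0)
T=cv2.cvtColor(t["pixels"],cv2.COLOR_RGB2HSV);S=cv2.cvtColor(s["pixels"],cv2.COLOR_RGB2HSV)
for n,H,pts in(("t",T,[(404,204),(392,201),(411,263),(263,265),(250,240),(274,240),(199,286),(187,292),(310,243),(350,220),(160,201)]),("s",S,[(255,310),(317,288),(245,230),(207,182),(210,193),(252,207),(300,180)])):
    for p in pts: print(n,p,H[p[1],p[0]].tolist())
def crop(c,b,k): 
    x0,y0,x1,y1=b;return cv2.resize(c["pixels"][y0:y1,x0:x1,::-1],None,fx=k,fy=k,interpolation=cv2.INTER_CUBIC)
a=crop(t,(170,190,470,310),2.6);b=crop(s,(180,160,340,250),3);d=crop(s,(225,270,340,365),3)
im=np.zeros((600,800,3),np.uint8);im[:312,:780]=a;im[315:585,:480]=b;im[315:600,455:800]=d[:285]
cv2.imwrite("pics/crop1.png",im)
E
```

```text
t (404, 204) [25, 129, 174]
t (392, 201) [29, 131, 170]
t (411, 263) [28, 136, 171]
t (263, 265) [63, 15, 186]
t (250, 240) [33, 83, 148]
t (274, 240) [34, 102, 172]
t (199, 286) [14, 158, 166]
t (187, 292) [14, 156, 162]
t (310, 243) [19, 30, 69]
t (350, 220) [25, 108, 173]
t (160, 201) [26, 31, 124]
s (255, 310) [22, 165, 124]
s (317, 288) [19, 177, 95]
s (245, 230) [19, 42, 176]
s (207, 182) [14, 171, 160]
s (210, 193) [17, 139, 57]
s (252, 207) [19, 139, 108]
s (300, 180) [17, 145, 180]
```

View pics/crop1.png

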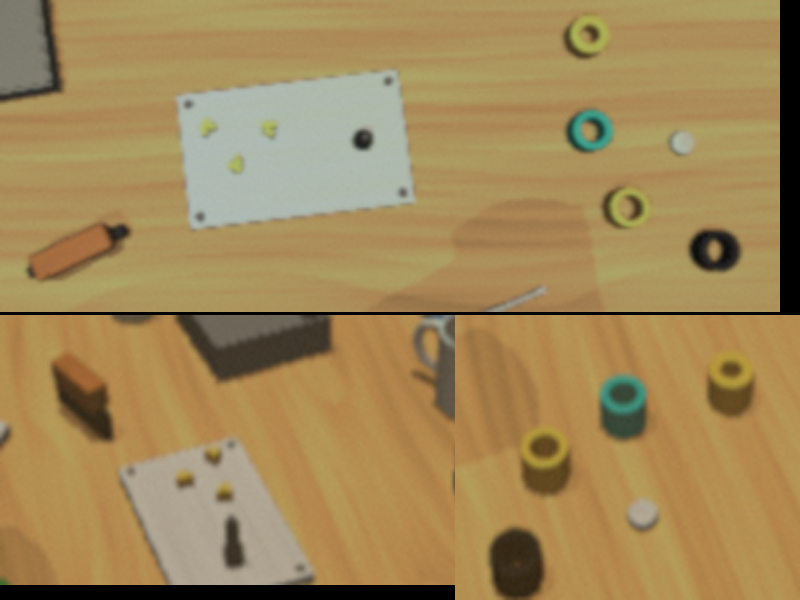

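The crop confirms it: brass rings at top-view (396,204) and (411.5,270), whose side-view tops are at (317,288) and (255,314). Turquoise and black look-alikes stay put. The scraper stands on its blade at top-view (197,287).

```bash
python3 - <<'E'
from h import *
t,s=load("top",0),load("side",0)
r=lambda v:np.round(v,4).tolist()
# plate
for n,c,b in(("t",t,(225,205,345,290)),("s",s,(210,192,292,265))):
    k=blobs(c,(0,0,120),(179,60,255),b)[0]
    h=cv2.convexHull(k)
    q=cv2.approxPolyN(h,4)[0] if hasattr(cv2,"approxPolyN") else cv2.boxPoints(cv2.minAreaRect(h))
    P=np.array([plane(c,p,.012)[:2] for p in q]); w=np.array([plane(c,p,.012)[:2] for p in h[:,0].astype(float)])
    R=cv2.minAreaRect((w*1000).astype(np.float32)); print("plate",n,R,"centre",r(P.mean(0)),r(P),q.tolist())
# scraper
kt=blobs(t,(0,120,60),(19,255,255),(175,268,225,302));ks=blobs(s,(0,120,80),(15,255,255),(190,165,222,205))
for n,k in(("t",kt),("s",ks)): print("grip",n,[(cv2.contourArea(q),cv2.minAreaRect(q)) for q in k[:2]])
w=np.array([plane(t,p,.061)[:2] for p in kt[0][:,0].astype(float)]);print("grip rect@61",cv2.minAreaRect((w*1000).astype(np.float32)))
# sleeves, brass blobs
for n,c,b in(("t",t,(380,190,430,285)),("s",s,(240,275,335,332))):
    g=cv2.cvtColor(c["pixels"],cv2.COLOR_RGB2HSV)
    lo,hi=((27,118,60),(36,255,255)) if n=="t" else ((19,165,40),(32,255,255))
    for q in blobs(c,lo,hi,b,15): print("brass",n,cv2.contourArea(q),cv2.minEnclosingCircle(q),cv2.boundingRect(q))
for a,b in(((395.8,203.8),(317,288.3)),((411.5,269.6),(255,314))):
    print("sleeve top",r(tri(t,a,s,b)[0]),tri(t,a,s,b)[1],"@34",r(plane(t,a,.034)),r(plane(s,b,.034)))
# pin tip: crop coords
pt=(170+362/2.6,190+139/2.6);ps=(180+232/3,160+(518-315)/3)
print("pin",r(tri(t,pt,s,ps)[0]),r(plane(t,pt,.06)))
for c in((207,127),(269,128),(236,164)): print("chip",r(plane(t,(170+c[0]/2.6,190+c[1]/2.6),.02)))
k=blobs(t,(0,0,70),(179,70,160),(125,165,195,236))[0];print("box",cv2.minAreaRect(k),r(plane(t,cv2.minAreaRect(k)[0],.04)))
E
```

```text
plate t ((493.52301025390625, 23.579605102539062), (120.55300903320312, 200.92843627929688), 5.5697550773620605) centre [0.4938, 0.0238] [[0.4447, -0.0813], [0.4239, 0.1187], [0.5437, 0.1292], [0.5629, -0.0715]] [[329, 267], [242, 278], [237, 226], [323, 216]]
plate s ((491.1994323730469, 19.65674591064453), (118.49378967285156, 198.3774871826172), 5.544597148895264) centre [0.491, 0.0206] [[0.5597, -0.0726], [0.4412, -0.083], [0.4233, 0.1142], [0.5399, 0.1237]] [[284, 246], [240, 259], [219, 211], [258, 201]]
grip t [(693.0, ((199.50340270996094, 283.0712585449219), (27.017005920410156, 49.420196533203125), 87.27368927001953))]
grip s [(111.5, ((206.0600128173828, 179.92002868652344), (18.799999237060547, 8.199999809265137), 36.869895935058594))]
grip rect@61 ((414.9041748046875, 207.9980010986328), (58.38367462158203, 107.4544906616211), 1.5150198936462402)
brass t 152.0 ((411.5, 269.5), 7.648629188537598) (404, 263, 16, 14)
brass t 144.0 ((396.0, 203.0), 7.280210018157959) (389, 196, 15, 14)
brass s 173.5 ((255.0, 317.5), 9.861641883850098) (247, 308, 16, 19)
brass s 163.5 ((316.5, 291.8333435058594), 9.180402755737305) (310, 283, 14, 19)
sleeve top [0.5871, -0.2391, 0.0288] 0.002746175004767542 @34 [0.585, -0.2375, 0.034] [0.5869, -0.243, 0.034]
sleeve top [0.4352, -0.2658, 0.0296] 0.0012206633974994883 @34 [0.4346, -0.2645, 0.034] [0.4353, -0.269, 0.034]
pin [0.4985, -0.0347, 0.0598] [0.4964, -0.0344, 0.06]
chip [0.5125, 0.0997, 0.02]
chip [0.5105, 0.045, 0.02]
chip [0.4794, 0.0746, 0.02]
box ((157.5, 200.00001525878906), (56.38885498046875, 58.526039123535156), 80.53767395019531) [0.6041, 0.3078, 0.04]
```

```bash
cat >> h.py <<'E'
def go(x,y,z,yaw):
    """tool-frame deltas from the state to pose (deg yaw: tool x=(cos,sin)); turn first, then shift in the new axes"""
    o=manip.observe();q=o["ee_rot"];a=np.degrees(2*np.arctan2(q[1],q[0]))
    t=(a-yaw+180)%360-180; b=np.radians(yaw); d=np.array([x,y,z])-o["ee_pos"]
    s=np.array([d[0]*np.cos(b)+d[1]*np.sin(b),d[0]*np.sin(b)-d[1]*np.cos(b),-d[2]])*10
    print("clk %.2f pos %s yaw %.1f gap %.3f ff %.1f F %s | turn %.3f shift %s rows>=%d"%(o["clock"],np.round(o["ee_pos"],4),a,o["finger_gap"],o["finger_force"],np.round(o["force"],1),t/60,np.round(s,3),np.ceil(np.linalg.norm(s)/.6)))
E
python3 - <<'E'
from h import *
t,s=load("top",0),load("side",0)
r=lambda v:np.round(v,4).tolist()
kt=blobs(t,(0,140,110),(16,255,255),(175,268,225,302));ks=blobs(s,(0,150,110),(15,255,255),(195,168,222,200))
for q in kt[:2]:print("t",cv2.contourArea(q),cv2.minAreaRect(q))
for q in ks[:2]:print("s",cv2.contourArea(q),cv2.minAreaRect(q))
ct,cs=cv2.minAreaRect(kt[0])[0],cv2.minAreaRect(ks[0])[0]
print(r(tri(t,ct,s,cs)[0]),tri(t,ct,s,cs)[1],r(plane(t,ct,.061)),r(plane(s,cs,.061)))
w=np.array([plane(t,p,.061)[:2] for p in kt[0][:,0].astype(float)]);print(cv2.minAreaRect((w*1000).astype(np.float32)))
go(.41,.21,.15,112)
E
```

```text
t 298.5 ((196.49996948242188, 286.5), (11.105042457580566, 31.638893127441406), 65.224853515625)
s 92.0 ((205.958984375, 179.04916381835938), (17.41301727294922, 7.042028427124023), 39.80556869506836)
[0.4076, 0.2154, 0.0562] 0.000291531098051558 [0.4075, 0.2146, 0.061] [0.4073, 0.2088, 0.061]
((407.57073974609375, 214.53460693359375), (24.20968246459961, 68.03575897216797), 23.582359313964844)
clk 0.10 pos [ 0.1814 -0.4925  0.2383] yaw 20.2 gap 1.000 ff 0.0 F [-0.3  0.1  0.9] | turn -1.530 shift [5.657 4.751 0.883] rows>=13
```

```bash
T='x'; python3 -m crank '[[[0,0,0],-0.156,0.7],[[0,0,0],-0.156,0.7],[[0,0,0],-0.156,0.7],[[0,0,0],-0.156,0.7],[[0,0,0],-0.156,0.7]]' 20 >/dev/null
python3 -m crank '[[[0,0,0],-0.156,0.7],[[0,0,0],-0.156,0.7],[[0,0,0],-0.156,0.7],[[0,0,0],-0.156,0.7],[[0,0,0],-0.156,0.7]]'
python3 -m crank '[[[0.37,0.326,0],0,0.7],[[0.37,0.326,0],0,0.7],[[0.37,0.326,0],0,0.7],[[0.37,0.326,0],0,0.7],[[0.37,0.326,0],0,0.7]]'
python3 -m crank '[[[0.37,0.326,0],0,0.7],[[0.37,0.326,0],0,0.7],[[0.37,0.326,0],0,0.7],[[0.37,0.326,0],0,0.7],[[0.37,0.326,0],0,0.7]]'
python3 -m crank '[[[0.37,0.326,0.1],0,0.7],[[0.37,0.326,0.1],0,0.7],[[0.37,0.326,0.2],0,0.7],[[0.37,0.326,0.2],0,0.7],[[0.37,0.326,0.2],0,0.7]]'
python3 -c "
from h import *
go(.4075,.213,.033,113.6)"
```

```text
clock: 1.35
ee_pos: [0.1814, -0.4925, 0.2384]
ee_rot: [0.544, 0.839, 0.0, -0.0]
force: [0.5, 0.5, 0.1]
finger_gap: 0.7
finger_force: 0.0
clock: 1.98
ee_pos: [0.256, -0.256, 0.2385]
ee_rot: [0.546, 0.838, 0.0, -0.0]
force: [0.2, -0.2, 0.1]
finger_gap: 0.705
finger_force: 0.0
clock: 2.6
ee_pos: [0.3303, -0.0209, 0.2388]
ee_rot: [0.546, 0.838, 0.0, 0.0]
force: [0.1, -0.7, 0.1]
finger_gap: 0.702
finger_force: 0.0
clock: 3.22
ee_pos: [0.4048, 0.2143, 0.1579]
ee_rot: [0.546, 0.838, -0.0, 0.0]
force: [0.4, -0.7, 0.4]
finger_gap: 0.703
finger_force: 0.0
clk 3.23 pos [0.4048 0.2143 0.1579] yaw 113.8 gap 0.703 ff 0.0 F [ 0.4 -0.7  0.4] | turn 0.004 shift [-0.022  0.02   1.249] rows>=3
```

```bash
python3 -m crank '[[[-0.02,0.02,0.35],0,0.7],[[0,0,0.4],0,0.7],[[0,0,0.35],0,0.7],[[0,0,0.15],0,0.7],[[0,0,0],0,0.7]]' 40
python3 -m crank '[[[0,0,0],0,0],[[0,0,0],0,0],[[0,0,0],0,0],[[0,0,0],0,0],[[0,0,0],0,0]]'
python3 -m crank '[[[0,0,0],0,0],[[0,0,-0.2],0,0],[[0,0,-0.4],0,0],[[0,0,-0.2],0,0],[[0,0,0],0,0]]'
python3 - <<'E'
from h import *
go(.488,.02,.117,185.6)
for n in("top","side"):
    c=shoot(n,1)
    cv2.imwrite(f"pics/{n}1.png",c["pixels"][:,:,::-1])
a=cv2.imread("pics/top1.png")[180:320,130:350];b=cv2.imread("pics/side1.png")[120:270,150:310]
im=np.zeros((480,800,3),np.uint8);x=cv2.resize(a,None,fx=1.8,fy=1.8);im[:x.shape[0],:x.shape[1]]=x;x=cv2.resize(b,(400,375));im[:375,400:]=x
cv2.imwrite("pics/crop2.png",im)
E
```

```text
clock: 3.85
ee_pos: [0.4072, 0.2114, 0.0335]
ee_rot: [0.546, 0.838, -0.0, -0.0]
force: [0.4, 0.4, -0.2]
finger_gap: 0.694
finger_force: 0.0
clock: 4.47
ee_pos: [0.4074, 0.2115, 0.034]
ee_rot: [0.546, 0.838, 0.0, 0.0]
force: [-1.1, 0.7, 3.0]
finger_gap: 0.27
finger_force: 39.6
clock: 5.1
ee_pos: [0.4077, 0.2116, 0.1144]
ee_rot: [0.546, 0.838, 0.001, 0.001]
force: [0.3, -0.2, -1.3]
finger_gap: 0.273
finger_force: 39.6
clk 5.10 pos [0.4077 0.2116 0.1144] yaw 113.8 gap 0.273 ff 39.6 F [ 0.3 -0.2 -1.3] | turn -1.196 shift [-0.612 -1.985 -0.026] rows>=4
```

View pics/crop2.png

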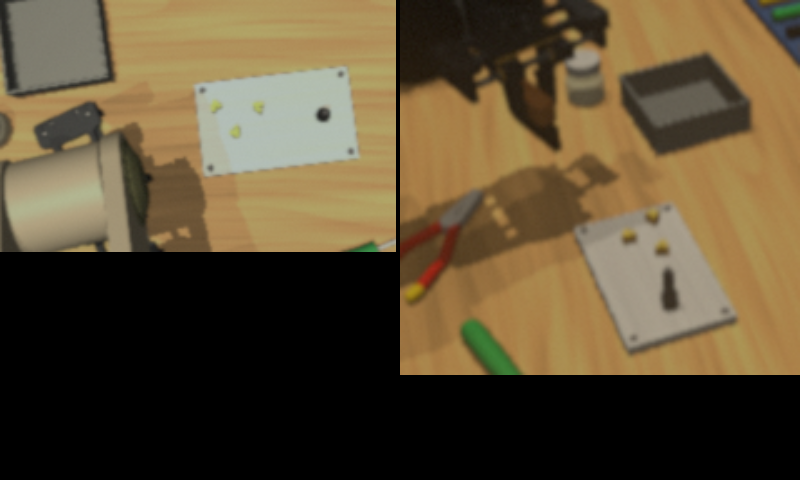

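The scraper is held level (gap 24 mm). The crumbs have not moved.

```bash
python3 -m crank '[[[0,0,0],-0.15,0],[[0,0,0],-0.15,0],[[0,0,0],-0.15,0],[[0,0,0],-0.15,0],[[0,0,0],-0.15,0]]' >/dev/null
python3 -m crank '[[[0,0,0],-0.15,0],[[0,0,0],-0.15,0],[[0,0,0],-0.147,0],[[-0.15,-0.4,0],0,0],[[-0.15,-0.4,0],0,0]]' >/dev/null
python3 -m crank '[[[-0.15,-0.4,0],0,0],[[-0.15,-0.4,0],0,0],[[-0.15,-0.4,0],0,0],[[0,0,0.3],0,0],[[0,0,0.25],0,0]]'
python3 -c "
from h import *
go(.5025,.0184,.0475,185.6)"
```

```text
clock: 7.08
ee_pos: [0.5008, 0.0194, 0.0563]
ee_rot: [-0.049, 0.999, 0.0, -0.001]
force: [-0.3, -0.0, -0.9]
finger_gap: 0.266
finger_force: 39.6
clk 7.08 pos [0.5008 0.0194 0.0563] yaw 185.6 gap 0.266 ff 39.6 F [-0.3 -0.  -0.9] | turn -0.001 shift [-0.016 -0.012  0.088] rows>=1
```

```bash
python3 -m crank '[[[-0.02,-0.01,0],0,0],[[0,0,0.05],0,0],[[0,0,0.02],0,0],[[0,0,0],0,0],[[0,0,0],0,0]]'
python3 -c "
from h import *
go(.5025,.0184,.0475,185.6)"
```

```text
clock: 7.7
ee_pos: [0.5038, 0.019, 0.0521]
ee_rot: [-0.049, 0.999, -0.0, 0.0]
force: [0.3, -1.1, -1.0]
finger_gap: 0.266
finger_force: 39.6
clk 7.70 pos [0.5038 0.019  0.0521] yaw 185.6 gap 0.266 ff 39.6 F [ 0.3 -1.1 -1. ] | turn 0.001 shift [ 0.014 -0.005  0.046] rows>=1
```

```bash
python3 -m crank '[[[0.01,0,0.04],0,0],[[0,0,0],0,0],[[0,0.08,0],0,0],[[0,0.12,0],0,0],[[0,0.14,0],0,0]]'
python3 -m crank '[[[0,0.14,0],0,0],[[0,0.14,0],0,0],[[0,0.14,0],0,0],[[0,0.14,0],0,0],[[0,0.14,0],0,0]]'
python3 -m crank '[[[0,0.14,0],0,0],[[0,0.12,0],0,0],[[0,0,0],0,0],[[0,0,-0.3],0,0],[[0,0.3,-0.3],0,0]]'
python3 -m crank '[[[0,0.4,0],0,0],[[0,0.4,0],0,0],[[0,0.2,0],0,0],[[0,0,0],0,0],[[0,0,0],0,0]]'
python3 - <<'E'
from h import *
go(.4075,.25,.036,185.6)
a=shoot("top",2)["pixels"][170:310,130:350,::-1];b=shoot("side",2)["pixels"][120:270,150:310,::-1]
im=np.zeros((380,800,3),np.uint8);x=cv2.resize(a,None,fx=1.8,fy=1.8);im[:x.shape[0],:x.shape[1]]=x;im[:375,400:]=cv2.resize(b,(400,375))
cv2.imwrite("pics/crop3.png",im)
E
```

```text
clock: 8.32
ee_pos: [0.4992, 0.0538, 0.0478]
ee_rot: [-0.049, 0.999, 0.0, 0.0]
force: [-1.2, 0.2, -0.5]
finger_gap: 0.269
finger_force: 39.6
clock: 8.95
ee_pos: [0.4923, 0.1234, 0.0477]
ee_rot: [-0.049, 0.999, 0.0, -0.0]
force: [-0.3, 0.1, -1.1]
finger_gap: 0.274
finger_force: 39.6
clock: 9.57
ee_pos: [0.4872, 0.1771, 0.1084]
ee_rot: [-0.048, 0.999, -0.0, -0.0]
force: [0.8, 0.8, -2.1]
finger_gap: 0.265
finger_force: 39.6
clock: 10.2
ee_pos: [0.4774, 0.2765, 0.1076]
ee_rot: [-0.049, 0.999, -0.0, -0.0]
force: [-0.2, -0.4, -0.1]
finger_gap: 0.267
finger_force: 39.6
clk 10.20 pos [0.4774 0.2765 0.1076] yaw 185.6 gap 0.267 ff 39.6 F [-0.2 -0.4 -0.1] | turn -0.000 shift [ 0.722 -0.196  0.716] rows>=2
```

View pics/crop3.png

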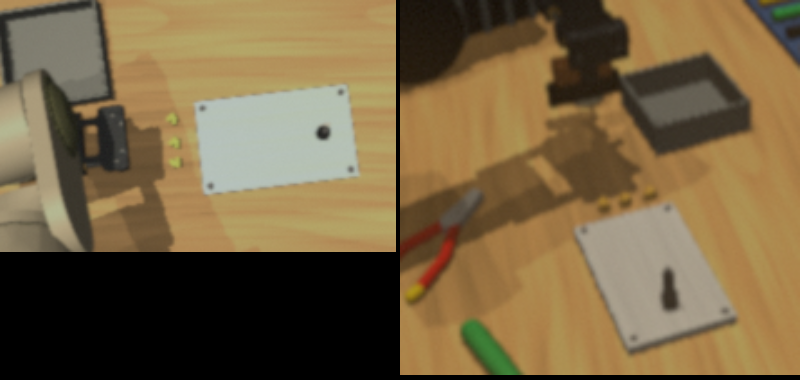

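All three crumbs lie on the table beyond the plate's end, at crop (173,119), (174,142) and (176,162), and the plate is bare. Now I set the scraper down.

```bash
python3 -m crank '[[[0.33,-0.13,0],0,0],[[0.32,-0.12,0],0,0],[[0,0,0.35],0,0],[[0,0,0.28],0,0],[[0,0,0.06],0,0]]'
python3 -m crank '[[[0,0,0.03],0,0],[[0,0,0],0,0],[[0,0,0],0,0.35],[[0,0,0],0,0.7],[[0,0,0],0,0.7]]'
python3 -c "
from h import *
go(.586,-.24,.11,20)"
```

```text
clock: 10.92
ee_pos: [0.4144, 0.2456, 0.0377]
ee_rot: [-0.049, 0.999, -0.0, -0.001]
force: [1.3, 0.4, -1.2]
finger_gap: 0.27
finger_force: 39.6
clock: 11.55
ee_pos: [0.415, 0.2465, 0.0359]
ee_rot: [-0.049, 0.999, 0.0, 0.0]
force: [0.9, 0.1, 0.7]
finger_gap: 0.555
finger_force: 0.0
clk 11.55 pos [0.415  0.2465 0.0359] yaw 185.6 gap 0.555 ff 0.0 F [0.9 0.1 0.7] | turn 2.761 shift [-0.057  5.156 -0.741] rows>=9
```

```bash
python3 -m crank '[[[0,0,-0.1],0,0.7],[[0,0,-0.3],0,0.7],[[0,0,-0.34],0,0.7],[[-0.12,-0.5,0],0,0.7],[[-0.12,-0.5,0],0,0.7]]' 25 >/dev/null
python3 -m crank '[[[-0.12,-0.5,0],0,0.7],[[-0.12,-0.5,0],0,0.7],[[-0.12,-0.5,0],0,0.7],[[-0.12,-0.5,0],0,0.7],[[-0.12,-0.5,0],0,0.7]]'
python3 -m crank '[[[-0.13,-0.5,0],0,0.7],[[-0.13,-0.5,0],0,0.7],[[-0.13,-0.5,0],0,0.7],[[0,0,0.3],0,0.7],[[0,0,0],0,0.7]]'
python3 -c "
from h import *
go(.586,-.24,.006,185.6)"
```

```text
clock: 12.8
ee_pos: [0.5333, -0.0954, 0.1106]
ee_rot: [-0.049, 0.999, -0.0, 0.0]
force: [0.5, -0.4, -0.8]
finger_gap: 0.698
finger_force: 0.0
clock: 13.42
ee_pos: [0.5854, -0.2387, 0.0783]
ee_rot: [-0.049, 0.999, 0.001, -0.002]
force: [0.2, 0.1, 0.5]
finger_gap: 0.703
finger_force: 0.0
clk 13.43 pos [ 0.5854 -0.2387  0.0783] yaw 185.6 gap 0.703 ff 0.0 F [0.2 0.1 0.5] | turn 0.000 shift [-0.005 -0.014  0.723] rows>=2
```

```bash
python3 -m crank '[[[0,-0.01,0.3],0,0.7],[[0,0,0.3],0,0.7],[[0,0,0.12],0,0.7],[[0,0,0],0,0.6],[[0,0,0],0,0]]' 25
python3 -m crank '[[[0,0,0],0,0],[[0,0,0],0,0],[[0,0,0],0,0],[[0,0,-0.1],0,0],[[0,0,-0.4],0,0]]'
python3 -m crank '[[[0,0,-0.4],0,0],[[0,0,-0.2],0,0],[[0,0,0],0,0],[[0,0,0],0,0],[[0,0,0],0,0]]'
python3 - <<'E'
from h import *
go(.4988,-.0365,.11,185.6)
t=shoot("top",3);s=shoot("side",3)
a=t["pixels"][150:310,290:470,::-1];b=s["pixels"][190:340,220:380,::-1]
im=np.zeros((380,800,3),np.uint8);x=cv2.resize(a,(400,356));im[:356,:400]=x;im[:375,400:]=cv2.resize(b,(400,375))
cv2.imwrite("pics/crop4.png",im)
E
```

```text
clock: 14.05
ee_pos: [0.5872, -0.2404, 0.0094]
ee_rot: [-0.049, 0.999, -0.001, 0.001]
force: [0.3, -0.3, 0.4]
finger_gap: 0.513
finger_force: 0.0
clock: 14.68
ee_pos: [0.5853, -0.2394, 0.0567]
ee_rot: [-0.049, 0.999, 0.001, -0.002]
force: [0.7, 0.7, -1.2]
finger_gap: 0.404
finger_force: 25.0
clock: 15.3
ee_pos: [0.5861, -0.2399, 0.1165]
ee_rot: [-0.049, 0.999, 0.001, -0.001]
force: [0.3, -0.3, -1.9]
finger_gap: 0.401
finger_force: 25.0
clk 15.30 pos [ 0.5861 -0.2399  0.1165] yaw 185.6 gap 0.401 ff 25.0 F [ 0.3 -0.3 -1.9] | turn 0.000 shift [0.67  2.109 0.065] rows>=4
```

View pics/crop4.png

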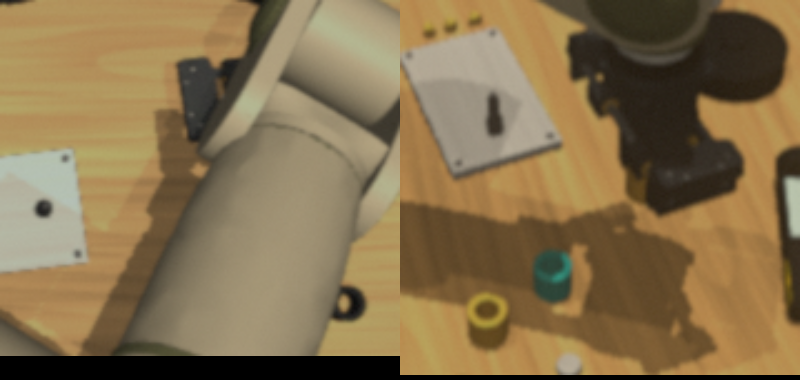

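Sleeve A is held (gap 35 mm) at crop (635,185). Turquoise and B are untouched. Next it goes over the pin.

```bash
python3 -m crank '[[[0.17,0.53,0],0,0],[[0.17,0.53,0],0,0],[[0.17,0.53,0],0,0],[[0.168,0.519,0],0,0],[[0,0,0.2],0,0]]'
python3 -m crank '[[[0,0,0.15],0,0],[[0,0,0.06],0,0],[[0,0,0.06],0,0],[[0,0,0],0,0],[[0,0,0],0,0]]'
python3 - <<'E'
from h import *
go(.498,-.0365,.019,185.6)
t=shoot("top",4);s=shoot("side",4)
a=t["pixels"][170:310,230:410,::-1];b=s["pixels"][150:300,180:340,::-1]
im=np.zeros((380,800,3),np.uint8);x=cv2.resize(a,(400,311));im[:311,:400]=x;im[:375,400:]=cv2.resize(b,(400,375))
cv2.imwrite("pics/crop5.png",im)
E
```

```text
clock: 16.02
ee_pos: [0.4977, -0.0342, 0.0984]
ee_rot: [-0.051, 0.999, -0.0, 0.001]
force: [1.0, 0.2, -1.3]
finger_gap: 0.405
finger_force: 25.0
clock: 16.65
ee_pos: [0.4985, -0.0371, 0.071]
ee_rot: [-0.049, 0.999, -0.0, 0.0]
force: [1.0, 0.2, -0.9]
finger_gap: 0.404
finger_force: 25.0
clk 16.65 pos [ 0.4985 -0.0371  0.071 ] yaw 185.6 gap 0.404 ff 25.0 F [ 1.   0.2 -0.9] | turn 0.000 shift [0.005 0.006 0.52 ] rows>=1
```

View pics/crop5.png

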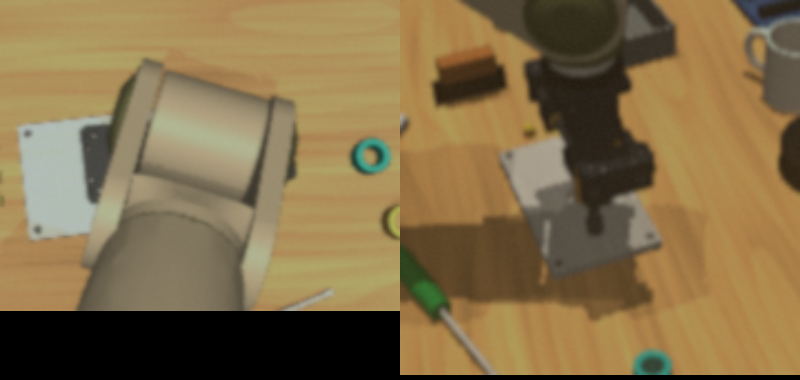

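The sleeve sits over the pin with no contact, and the scraper stands on the table at crop (470,75). I descend watching the force.

```bash
python3 -m crank '[[[0,0,0.05],0,0],[[0,0,0.05],0,0],[[0,0,0.05],0,0],[[0,0,0.03],0,0],[[0,0,0],0,0]]' 15
python3 -m crank '[[[0,0,0.04],0,0],[[0,0,0.04],0,0],[[0,0,0.04],0,0],[[0,0,0.03],0,0],[[0,0,0],0,0]]'
```

```text
clock: 17.38
ee_pos: [0.4982, -0.0369, 0.0525]
ee_rot: [-0.049, 0.999, 0.0, -0.0]
force: [-0.3, -0.0, -0.3]
finger_gap: 0.408
finger_force: 15.0
clock: 18.0
ee_pos: [0.4991, -0.037, 0.0388]
ee_rot: [-0.049, 0.999, -0.0, 0.001]
force: [-2.7, 1.7, 12.5]
finger_gap: 0.406
finger_force: 15.0
```

```bash
python3 -m crank '[[[0,0,0],0,0.55],[[0,0,0],0,0.6],[[0,0,-0.3],0,0.6],[[0,0,-0.5],0,0.6],[[0,0,-0.2],0,0.6]]'
python3 -m crank '[[[-0.5,0,0],0,0.6],[[-0.5,0,0],0,0.6],[[0,0,0],0,0.6],[[0,0,0],0,0.6],[[0,0,0],0,0.6]]'
python3 - <<'E'
from h import *
go(.498,-.0365,.04,185.6)
s=shoot("side",5)
for z in(.012,.031,.046,.065): print(z,proj(s,[.498,-.0365,z]))
for q in blobs(s,(18,130,30),(33,255,255),(235,195,280,255),15): print(cv2.contourArea(q),cv2.boundingRect(q))
im=cv2.resize(s["pixels"][150:300,180:380,::-1],(800,600));cv2.imwrite("pics/crop6.png",im)
E
```

```text
clock: 18.62
ee_pos: [0.499, -0.0371, 0.14]
ee_rot: [-0.049, 0.999, -0.001, 0.002]
force: [0.1, 0.3, -0.4]
finger_gap: 0.602
finger_force: 0.0
clock: 19.25
ee_pos: [0.5971, -0.0271, 0.1379]
ee_rot: [-0.049, 0.999, 0.0, -0.0]
force: [0.3, 1.2, 0.1]
finger_gap: 0.6
finger_force: 0.0
clk 19.25 pos [ 0.5971 -0.0271  0.1379] yaw 185.6 gap 0.600 ff 0.0 F [0.3 1.2 0.1] | turn 0.000 shift [0.995 0.003 0.979] rows>=3
0.012 [257.45530474 241.57128467]
0.031 [257.07633952 236.39787664]
0.046 [256.77108475 232.23071994]
0.065 [256.37649181 226.84397154]
301.0 (235, 195, 42, 26)
157.0 (251, 225, 13, 17)
```

View pics/crop6.png

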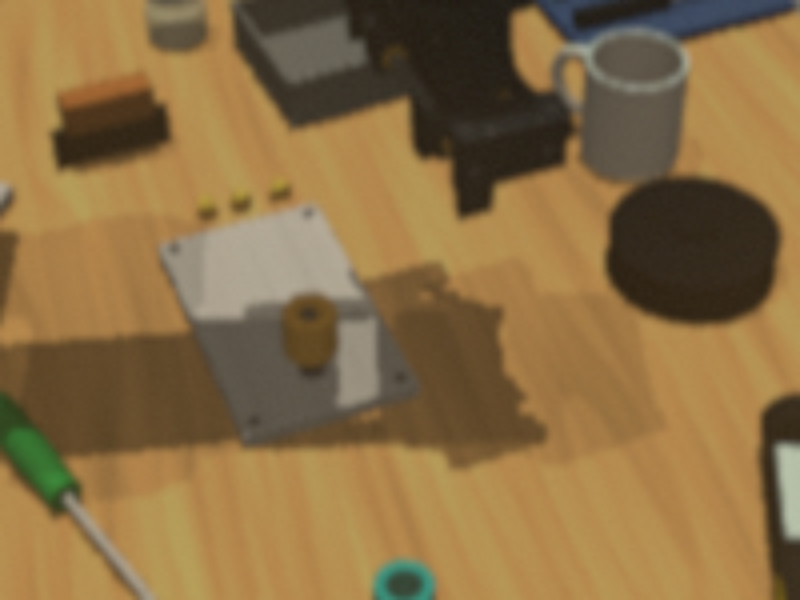

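Sleeve A rests on the shoulder at crop (310,330) with the pin's thick foot visible beneath it, so A is scrap. I regrip it and take it to the box.

```bash
python3 -m crank '[[[0.5,0,0],0,0.6],[[0.495,0,0],0,0.6],[[0,0,0.3],0,0.6],[[0,0,0.5],0,0.6],[[0,0,0.18],0,0.6]]' 25
python3 -m crank '[[[0,0,0],0,0.4],[[0,0,0],0,0],[[0,0,0],0,0],[[0,0,0],0,0],[[0,0,-0.1],0,0]]'
python3 -m crank '[[[0,0,-0.4],0,0],[[0,0,-0.4],0,0],[[0,0,-0.1],0,0],[[0,0,0],0,0],[[0,0,0],0,0]]'
python3 - <<'E'
from h import *
t,s=load("top",0),load("side",0)
for c,b in((t,(120,160,200,240)),(s,(235,140,295,182))):
    m=cv2.inRange(cv2.cvtColor(c["pixels"],cv2.COLOR_RGB2HSV),(0,0,0),(179,105,140))
    z=np.zeros_like(m);x0,y0,x1,y1=b;z[y0:y1,x0:x1]=m[y0:y1,x0:x1]
    k=max(cv2.findContours(z,0,1)[0],key=cv2.contourArea);h=cv2.convexHull(k)[:,0].astype(float)
    w=np.array([plane(c,p,.045)[:2] for p in h]);print(cv2.minAreaRect((w*1000).astype(np.float32)))
go(.60,.305,.14,185.6)
E
```

```text
clock: 19.92
ee_pos: [0.4972, -0.0366, 0.038]
ee_rot: [-0.049, 0.999, 0.001, -0.001]
force: [0.7, 0.5, 0.7]
finger_gap: 0.604
finger_force: 0.0
clock: 20.55
ee_pos: [0.4985, -0.0367, 0.0498]
ee_rot: [-0.049, 0.999, 0.0, -0.0]
force: [0.2, -0.1, -1.0]
finger_gap: 0.406
finger_force: 25.0
clock: 21.18
ee_pos: [0.4982, -0.0366, 0.1383]
ee_rot: [-0.049, 0.999, 0.0, -0.001]
force: [-1.1, -0.3, -2.0]
finger_gap: 0.408
finger_force: 25.0
((602.9110717773438, 303.4316101074219), (135.9678955078125, 136.2744598388672), 8.298074722290039)
((599.5484619140625, 276.08843994140625), (143.88204956054688, 177.623779296875), 7.773228168487549)
clk 21.18 pos [ 0.4982 -0.0366  0.1383] yaw 185.6 gap 0.408 ff 25.0 F [-1.1 -0.3 -2. ] | turn 0.001 shift [-1.347  3.301 -0.017] rows>=6
```

```bash
python3 -m crank '[[[-0.19,0.47,0],0,0],[[-0.19,0.47,0],0,0],[[-0.19,0.47,0],0,0],[[-0.19,0.47,0],0,0],[[-0.2,0.47,0],0,0]]'
python3 -m crank '[[[-0.2,0.47,0],0,0],[[-0.2,0.46,0],0,0],[[0,0,0.3],0,0],[[0,0,0.4],0,0],[[0,0,0.3],0,0]]'
python3 -m crank '[[[0,0,0.15],0,0],[[0,0,0.07],0,0],[[0,0,0],0,0],[[0,0,0],0,0.5],[[0,0,0],0,0.55]]'
python3 -c "
from h import *
go(.602,.302,.14,185.6)"
```

```text
clock: 21.8
ee_pos: [0.5711, 0.208, 0.1381]
ee_rot: [-0.049, 0.999, -0.0, -0.001]
force: [1.4, -1.0, -1.1]
finger_gap: 0.404
finger_force: 25.0
clock: 22.42
ee_pos: [0.6007, 0.3027, 0.036]
ee_rot: [-0.049, 0.999, -0.001, -0.002]
force: [0.7, -0.4, -0.7]
finger_gap: 0.404
finger_force: 25.0
clock: 23.05
ee_pos: [0.6024, 0.3031, 0.0188]
ee_rot: [-0.049, 0.999, 0.0, 0.001]
force: [0.2, 0.2, -0.2]
finger_gap: 0.549
finger_force: 0.0
clk 23.05 pos [0.6024 0.3031 0.0188] yaw 185.6 gap 0.549 ff 0.0 F [ 0.2  0.2 -0.2] | turn 0.001 shift [ 0.005 -0.011 -1.212] rows>=3
```

```bash
python3 -m crank '[[[0,0,-0.3],0,0.6],[[0,0,-0.5],0,0.6],[[0,0,-0.4],0,0.65],[[0.2,-0.5,0],0,0.7],[[0.2,-0.5,0],0,0.7]]'
python3 -m crank '[[[0.2,-0.5,0],0,0.7],[[0.2,-0.5,0],0,0.7],[[0.2,-0.5,0],0,0.7],[[0.2,-0.5,0],0,0.7],[[0.2,-0.5,0],0,0.7]]' >/dev/null
python3 -m crank '[[[0.2,-0.5,0],0,0.7],[[0.2,-0.5,0],0,0.7],[[0.2,-0.5,0],0,0.7],[[0.21,-0.5,0],0,0.7],[[0,0,0.3],0,0.7]]'
python3 -m crank '[[[0,0,0.3],0,0.7],[[0,0,0],0,0.7],[[0,0,0],0,0.7],[[0,0,0],0,0.7],[[0,0,0],0,0.7]]'
python3 -c "
from h import *
go(.435,-.267,.0065,185.6)"
```

```text
clock: 23.68
ee_pos: [0.5716, 0.1985, 0.1387]
ee_rot: [-0.05, 0.999, 0.0, 0.001]
force: [1.3, -0.8, 0.0]
finger_gap: 0.701
finger_force: 0.0
clock: 24.92
ee_pos: [0.436, -0.2702, 0.1094]
ee_rot: [-0.047, 0.999, -0.002, 0.002]
force: [0.9, 0.3, -1.0]
finger_gap: 0.696
finger_force: 0.0
clock: 25.55
ee_pos: [0.4363, -0.2662, 0.0785]
ee_rot: [-0.049, 0.999, -0.001, 0.0]
force: [0.5, -0.1, 0.6]
finger_gap: 0.699
finger_force: 0.0
clk 25.55 pos [ 0.4363 -0.2662  0.0785] yaw 185.6 gap 0.699 ff 0.0 F [ 0.5 -0.1  0.6] | turn 0.001 shift [ 0.014 -0.006  0.72 ] rows>=2
```

```bash
python3 -m crank '[[[0.01,0,0.3],0,0.7],[[0,0,0.3],0,0.7],[[0,0,0.12],0,0.7],[[0,0,0],0,0.6],[[0,0,0],0,0]]' 25
python3 -m crank '[[[0,0,0],0,0],[[0,0,0],0,0],[[0,0,0],0,0],[[0,0,-0.1],0,0],[[0,0,-0.4],0,0]]'
python3 -m crank '[[[0,0,-0.4],0,0],[[0,0,-0.2],0,0],[[0,0,0],0,0],[[0,0,0],0,0],[[0,0,0],0,0]]'
python3 -c "
from h import *
go(.498,-.0365,.071,185.6)"
```

```text
clock: 26.18
ee_pos: [0.4355, -0.2666, 0.0067]
ee_rot: [-0.049, 0.999, -0.001, 0.001]
force: [-0.3, 0.0, 0.5]
finger_gap: 0.511
finger_force: 0.0
clock: 26.8
ee_pos: [0.4341, -0.2654, 0.0553]
ee_rot: [-0.049, 0.999, 0.002, -0.001]
force: [-0.2, -0.7, -0.9]
finger_gap: 0.401
finger_force: 25.0
clock: 27.42
ee_pos: [0.4346, -0.2659, 0.1147]
ee_rot: [-0.049, 0.999, 0.001, -0.001]
force: [0.3, 0.4, -1.2]
finger_gap: 0.4
finger_force: 25.0
clk 27.43 pos [ 0.4346 -0.2659  0.1147] yaw 185.6 gap 0.400 ff 25.0 F [ 0.3  0.4 -1.2] | turn 0.001 shift [-0.854  2.221  0.437] rows>=5
```

```bash
python3 -m crank '[[[-0.17,0.45,0],0,0],[[-0.17,0.45,0],0,0],[[-0.17,0.44,0],0,0],[[-0.17,0.44,0],0,0],[[-0.17,0.44,0],0,0]]' 20
python3 -m crank '[[[0,0,0],0,0],[[0,0,0.25],0,0],[[0,0,0.18],0,0],[[0,0,0],0,0],[[0,0,0],0,0]]' 15
python3 -m crank '[[[0,0,0.05],0,0],[[0,0,0.05],0,0],[[0,0,0.05],0,0],[[0,0,0.03],0,0],[[0,0,0],0,0]]' 15
python3 -m crank '[[[0,0,0.04],0,0],[[0,0,0.04],0,0],[[0,0,0.03],0,0],[[0,0,0.02],0,0],[[0,0,0],0,0]]'
```

```text
clock: 28.05
ee_pos: [0.4978, -0.0354, 0.1151]
ee_rot: [-0.049, 0.999, 0.0, -0.001]
force: [0.1, 0.2, -1.5]
finger_gap: 0.401
finger_force: 20.0
clock: 28.68
ee_pos: [0.4981, -0.0375, 0.0732]
ee_rot: [-0.049, 0.999, -0.0, 0.0]
force: [-0.3, 0.1, -1.2]
finger_gap: 0.404
finger_force: 15.0
clock: 29.3
ee_pos: [0.4977, -0.0369, 0.0545]
ee_rot: [-0.049, 0.999, 0.0, -0.0]
force: [-0.0, 0.3, -1.6]
finger_gap: 0.409
finger_force: 15.0
clock: 29.92
ee_pos: [0.4978, -0.0369, 0.0416]
ee_rot: [-0.049, 0.999, 0.0, -0.0]
force: [0.7, -0.9, -1.1]
finger_gap: 0.405
finger_force: 15.0
```

```bash
python3 -m crank '[[[0,0,0.03],0,0],[[0,0,0.03],0,0],[[0,0,0.03],0,0],[[0,0,0],0,0],[[0,0,0],0,0]]'
python3 -m crank '[[[0,0,0.03],0,0],[[0,0,0.03],0,0],[[0,0,0.03],0,0],[[0,0,0.02],0,0],[[0,0,0],0,0]]'
```

```text
clock: 30.55
ee_pos: [0.4978, -0.0369, 0.0327]
ee_rot: [-0.049, 0.999, 0.0, -0.0]
force: [1.2, 0.4, -2.0]
finger_gap: 0.406
finger_force: 15.0
clock: 31.18
ee_pos: [0.4978, -0.0369, 0.0216]
ee_rot: [-0.049, 0.999, 0.0, -0.0]
force: [1.4, -0.5, -0.6]
finger_gap: 0.405
finger_force: 15.0
```

```bash
python3 -m crank '[[[0,0,0.02],0,0],[[0,0,0.02],0,0],[[0,0,0.01],0,0],[[0,0,0],0,0],[[0,0,0],0,0]]'
```

```text
clock: 31.8
ee_pos: [0.4981, -0.0369, 0.0182]
ee_rot: [-0.049, 0.999, -0.0, 0.0]
force: [-6.3, 1.4, 18.8]
finger_gap: 0.404
finger_force: 15.0
```

Sleeve B stopped at TCP z 0.018 with 19 N, which puts it on the plate, so B is good. It goes to the bare end.

```bash
python3 -m crank '[[[0,0,-0.05],0,0],[[0,0,-0.2],0,0],[[0,0,-0.25],0,0],[[0,0,-0.25],0,0],[[0,0,0],0,0]]' 20
python3 -m crank '[[[0,0.3,0],0,0],[[0,0.4,0],0,0],[[0,0.3,0],0,0],[[0,0.1,0],0,0],[[0,0,0],0,0]]'
python3 -c "
from h import *
go(.4873,.0728,.0185,185.6)"
```

```text
clock: 32.42
ee_pos: [0.4985, -0.0371, 0.0928]
ee_rot: [-0.049, 0.999, -0.001, 0.001]
force: [-0.3, 0.1, -2.0]
finger_gap: 0.405
finger_force: 20.0
clock: 33.05
ee_pos: [0.4868, 0.0725, 0.0911]
ee_rot: [-0.05, 0.999, -0.0, -0.0]
force: [-0.2, 0.0, -1.6]
finger_gap: 0.399
finger_force: 20.0
clk 33.05 pos [0.4868 0.0725 0.0911] yaw 185.7 gap 0.399 ff 20.0 F [-0.2  0.  -1.6] | turn 0.001 shift [-0.005  0.003  0.726] rows>=2
```

```bash
python3 -m crank '[[[0,0,0.25],0,0],[[0,0,0.25],0,0],[[0,0,0.15],0,0],[[0,0,0.04],0,0],[[0,0,0],0,0]]'
python3 -m crank '[[[0,0,0.02],0,0],[[0,0,0.01],0,0],[[0,0,0.01],0,0],[[0,0,0],0,0],[[0,0,0],0,0]]'
```

```text
clock: 33.67
ee_pos: [0.4873, 0.0723, 0.023]
ee_rot: [-0.049, 0.999, -0.0, 0.0]
force: [0.1, 0.3, -0.8]
finger_gap: 0.407
finger_force: 20.0
clock: 34.3
ee_pos: [0.4871, 0.0726, 0.0188]
ee_rot: [-0.049, 0.999, 0.0, 0.0]
force: [0.2, 0.2, -1.1]
finger_gap: 0.403
finger_force: 20.0
```

```bash
python3 -m crank '[[[0,0,0.01],0,0],[[0,0,0],0,0],[[0,0,0],0,0.43],[[0,0,0],0,0.5],[[0,0,0],0,0.6]]'
python3 -m crank '[[[0,0,0],0,0.65],[[0,0,-0.3],0,0.65],[[0,0,-0.5],0,0.65],[[0,0,-0.5],0,0.65],[[0,-0.4,-0.3],0,0.65]]'
python3 -m crank '[[[0,-0.5,0],0,0.65],[[0,-0.5,0],0,0.65],[[0,-0.5,0],0,0.65],[[0,-0.5,0],0,0.65],[[0,-0.5,0],0,0.65]]'
python3 - <<'E'
from h import *
go(.4873,.0728,.0185,185.6)
t=shoot("top",7);s=shoot("side",7)
a=t["pixels"][150:310,130:350,::-1];b=s["pixels"][130:290,170:350,::-1]
im=np.zeros((360,800,3),np.uint8);x=cv2.resize(a,(400,291));im[:291,:400]=x;im[:355,400:]=cv2.resize(b,(400,355))
cv2.imwrite("pics/crop7.png",im)
E
```

```text
clock: 34.92
ee_pos: [0.4871, 0.0725, 0.0177]
ee_rot: [-0.049, 0.999, 0.0, 0.0]
force: [-0.0, -0.4, -0.2]
finger_gap: 0.587
finger_force: 0.0
clock: 35.55
ee_pos: [0.4912, 0.0336, 0.1802]
ee_rot: [-0.051, 0.999, -0.0, 0.001]
force: [0.4, -1.8, -1.5]
finger_gap: 0.651
finger_force: 0.0
clock: 36.17
ee_pos: [0.5154, -0.2177, 0.1777]
ee_rot: [-0.049, 0.999, 0.0, 0.0]
force: [0.2, 0.1, 1.1]
finger_gap: 0.651
finger_force: 0.0
clk 36.17 pos [ 0.5154 -0.2177  0.1777] yaw 185.6 gap 0.651 ff 0.0 F [0.2 0.1 1.1] | turn 0.000 shift [-0.004  2.918  1.592] rows>=6
```

View pics/crop7.png

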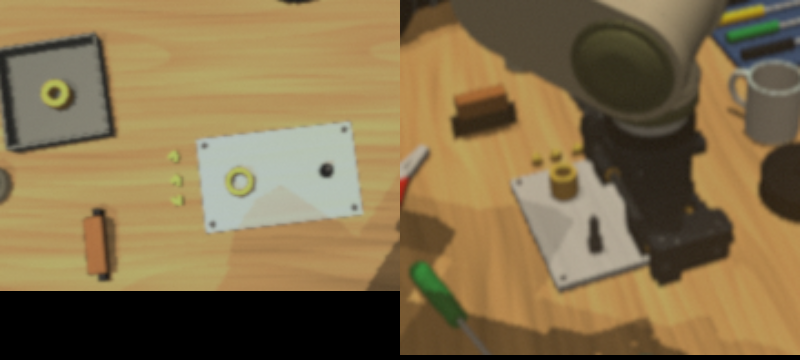

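The picture shows everything in its place. Sleeve A is in the box at crop (55,94), and B stands upright on the bare end at (240,181). The crumbs are off the plate at (175,155–200), and the scraper is standing on the table at (96,245). I'm handing in.

```bash
python3 -c "
from bench import manip
print(manip.finish_job())"
```

```text
the job is handed in; nothing more can be done
None
```

The job is done and handed in at about 36 s: the crumbs were wiped off with the scraper, the scraper stands on the table, the good sleeve (B) stands upright on the bare end, and the other (A) is in the scrap box.

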